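Dust cover onto the watch movement holder

ROBOT

A 6-joint arm with a two-finger parallel gripper is mounted at the origin on the work surface. World frame = base frame: x ahead of the robot, y to its left, z up, the work surface at z = 0. Lengths are in m, angles in rad, forces in N, time in s.
With the tool pointing down it reaches from about 0.35 to 0.975 m from the base axis. Payload 4.9 kg.
Tool frame: the origin (TCP) lies at the very end of the fingers, on their centre line; the grasp point (between the pads) lies 19 mm behind it; x points along the fingers, y is the direction in which the jaws open and shut, and the axes are right-handed (so a half turn about x gives the same grasp; the last joint's range is limited). The gripper opens to 85 mm and grips with 20 to 120 N. Pads are 22 mm wide; open, the fingers measure 114 mm over their backs; the gripper's body (76 mm by 85 mm) begins 54 mm behind the grasp point. The pads swing forward as they close: fully open they stand 13 mm farther back than shut.
Start: joints at [0.982, 0.053, 1.613, -0, 1.476, -0.119], TCP at [0.283, 0.557, 0.209] pointing down, gripper open.
Joint ranges: [-3.01, 3.01], [-1.01, 2.22], [0.06, 2.58], [-1.02, 4.17], [0.09, 2.62], [-3.14, 3.14]. Speed limits (rad/s): [2.57, 2.57, 3.14, 3.14, 3.14, 3.14].

INTERFACE

Orientations are given as a unit quaternion [w, x, y, z].
In Python, from plant import manip gives the robot as it stands.
- The arm moves only by the tool play_rows, never from a script. Its argument "plan" is a list of rows, each a list of 5 numbers: the shift along the tool's x, y, z in mm, then the turn about the tool's x in rad, then the closure, from -1 (fully open) to 1 (shut). A call has 1 to 8 rows; each row is the pose to reach, as a shift and turn from the pose commanded when the call began, along the tool's axes at that moment; what a row does not reach only later rows make up. A row lasts 1/8 s, in which the tool goes at most 62.5 mm and 10.7 degrees, less where a joint would pass 70% of its speed; a pose out of reach is approached as far as the arm can. A call with a gripper value outside its range is refused whole. The fingers move at their own pace and stop on an object; the grip force is fixed at half the most. Time passes only in rows, so rows that repeat a pose let the fingers close. It gives the time, the measured TCP pose, the force and the opening at its end, in the units of the state.
- manip.state(): the state, without advancing time (a new reading comes with each control period).
- manip.grab_frame(name): name is "scene" or "side" or "wrist"; returns a dict with "img" (400x640x3 uint8, red, green, blue), "range_z" (400x640 float32, m along the optical axis (not along the pixel's ray), 0 where there is no reading), "fx", "fy", "cx", "cy" (pixels), "origin" and "rotation" of the camera in the world. Camera axes: x right, y up, looking along -z (the intrinsics and any distortion apply to the point x, -y, -z); pixel columns grow to the right and rows downward; lengths in m; the calibration is good to about 2 mm. A picture is of the moment at which its call begins.
- manip.job_done(): hands the job in, once; it reports no verdict.
The state is a dict: "time": time; "joint_pos": joint angles; "joint_vel": joint speeds; "joint_efforts": joint torques, N m; "tool_pos": TCP position; "tool_rot": TCP orientation; "contact_force": force on the tool from outside, world axes, zero at the start; "ft_torque": the same for the moment, N m; "gripper_width": opening from 0.0 (shut) to 1.0 (fully open).
Only numpy, scipy, OpenCV 4.12 (cv2) and the standard library are available. Lean on these libraries where they do the work, as an engineer would, in place of code of your own. Each camera call takes 0.05 s, during which the arm holds its last target. There are 200 camera calls.

TASK

Take the orange dust cover with the black knob out of the rack, lay it against the sloped rest, knob side up, and let go of it there to change your grip, then set it knob up on the open round holder with the watch movement inside, seated level on the rim, and let go. Never drop the cover, and leave the other discs and the things on the bench where they are.

Things in the scene. Friction and masses are not known exactly. Their poses are not given: they have to be found in the camera images.
- cover_mid (a point): centre of the loose orange dust cover (105-210 g), half-way through its flange, a disc 130 mm across, 6 mm thick; z points along its axis to the knob side. Black cylindrical knob on the axis, 26 mm across, 34 mm tall above the flange; on the other side a round boss 86 mm across, 6 mm thick. It starts on edge in one of the rack's three slots, z level, top edge 140 mm above the table
- rack: fixed aluminium rack with black fins, 165 (x) by 156 (y) mm; origin at the centre of its underside. Three discs stand on edge in it, 60 mm apart along its x, in any order, their axes along its x, the cover's knob towards its -x. Fins, up to 95 mm above the table, hold only the side margins of a disc (more than 50 mm from its middle, along y); a disc comes out straight up
- rest: fixed sloped rest, base 150 by 150 mm; origin at the centre of its underside. Two white rails, middles 112 mm apart along y, slope up at 45 degrees towards its +x; two brass pins at the slope's foot carry a disc's edge. A cover lying on it has its flange's underside on the rails, its boss between them (it is open there), its knob up and towards the rest's -x (axis (-0.707, 0, 0.707))
- rest_seat (a point): point in the plane of the rest's rail tops, midway between the rails, 85 mm above the table; axes as rest. A cover lying on the rails against both pins has the centre of its flange's underside within 2 mm of it, so the cover's own point is 3 mm farther along the cover's axis
- holder: fixed dark steel base, 165 x 165 x 30 mm, with a round open steel cup (the holder, a watch movement inside) in its middle and near each corner a steel pillar, 17 mm across, top 102 mm above the table, 70 mm along x and along y from the middle; origin at the centre of its underside
- holder_rim (a point): centre of the holder's mouth, level with its rim, 75 mm above the table; mouth 94 mm across inside, 106 mm outside. A seated cover has its boss in the mouth (4 mm play all round) and its flange flat on the rim: the cover's own point lies 3 mm above this one
- disc_steel: bystander: plain round steel gauge disc, 130 mm across and 6 mm thick, no knob, standing on edge in the rack; origin at its centre, z along the disc's axis
- disc_blue: bystander: plain round blue plastic disc with a white middle, 130 mm across and 6 mm thick, no knob, standing on edge in the rack; origin at its centre, z along the disc's axis
- oil: bystander: upright amber oil bottle, 50 mm across, 115 mm tall; origin at the centre of its underside
- jar: bystander: upright clear jar with a blue cap, 60 mm across, 70 mm tall; origin at the centre of its underside
- parts_tray: bystander: open grey plastic tray with four pockets, 85 x 85 mm, 30 mm tall; origin at the centre of its underside
- gauge_block: bystander: steel block, 50 x 75 mm, 45 mm tall; origin at the centre of its underside
- driver: bystander: red-handled screwdriver lying on the table, 170 mm long; along its x axis
- brush: bystander: bench brush lying on the table, 170 mm long; along its x axis

How it is judged:
By the outcome, as a careful person would: the job done as asked, in the order asked, and still so for the second after the job is handed in, with the robot touching nothing.
It also fails if it takes over 67 s, if anything falls off the work surface, if the arm or the gripper's body presses on something with over 40 N, if the wrist force passes 120 N, or if a joint passes its speed limit or range.

## Working session

There is one attempt and no reset: what is moved stays moved. The work goes in short steps, Python scripts to look and compute and a tool call to move; the robot and the scene stay as the last step left them, time stands still between calls to the robot, and variables do not carry over. Pictures are saved under pics/ and viewed, about 8 in all and at most 12, crops included, and the job is handed in when it is done.

Besides the shell and the picture viewer there is one more tool, called after "Request:" in YAML: its name, and indented under it one key for each argument. play_rows: Moves the arm, as the interface text tells. Its arguments: {"type":"object","properties":{"plan":{"type":"array"}},"required":["plan"]}

```bash
ls; mkdir -p pics; cat > h.py <<'E'
import numpy as np,cv2
from plant import manip
from scipy.spatial.transform import Rotation as R
def grab(n,save=None):
    f=manip.grab_frame(n)
    if save: cv2.imwrite('pics/'+save+'.png',f['img'][:,:,::-1])
    return f
def cloud(f):
    v,u=np.mgrid[0:400,0:640]; d=f['range_z']
    P=np.stack([(u-f['cx'])/f['fx']*d,-(v-f['cy'])/f['fy']*d,-d],-1)
    W=P@np.array(f['rotation']).T+np.array(f['origin']); W[d==0]=np.nan
    return W
def st():
    s=manip.state(); q=s['tool_rot']; M=R.from_quat([q[1],q[2],q[3],q[0]]).as_matrix()
    return s,np.array(s['tool_pos']),M
E
python3 - <<'E'
from h import *
for n in ['scene','side']:
    f=grab(n,n+'0'); print(n,f['origin'],np.round(f['rotation'],3).tolist(),f['fx'],f['cx'],f['cy'],[k for k in f])
s,p,M=st(); print(s['time'],p,M.round(3).tolist())
E
```

```text
pics
scene [ 1.1975916  -0.24953523  0.98522929] [0.759, 0.254, 0.181, 0.571] 433.497851127293 323.6226436136842 197.30225004559128 ['img', 'range_z', 'fx', 'fy', 'cx', 'cy', 'origin', 'rotation']
side [-0.01604933 -0.66587982  1.10378327] [0.865, 0.308, -0.128, -0.374] 508.1815648902864 319.0110605510181 200.26905118296307 ['img', 'range_z', 'fx', 'fy', 'cx', 'cy', 'origin', 'rotation']
0.1 [0.28259997 0.556794   0.20758481] [[-0.001, 0.453, 0.892], [-0.002, 0.892, -0.453], [-1.0, -0.002, -0.0]]
```

```bash
sed -i "s/W=P@np.array(f\['rotation'\]).T/q=f['rotation']; W=P@R.from_quat([q[1],q[2],q[3],q[0]]).as_matrix().T/" h.py
```

```text
(no output)
```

View pics/scene0.png

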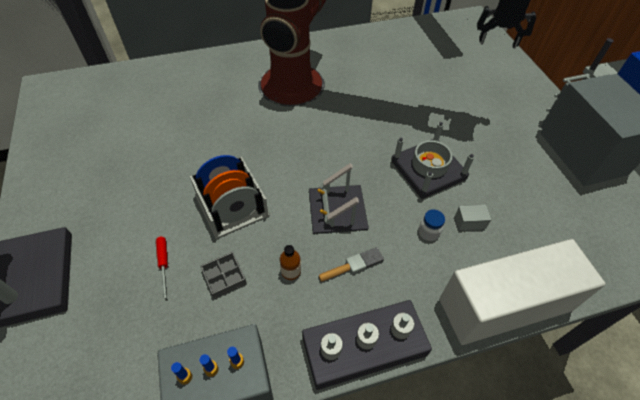

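View pics/side0.png

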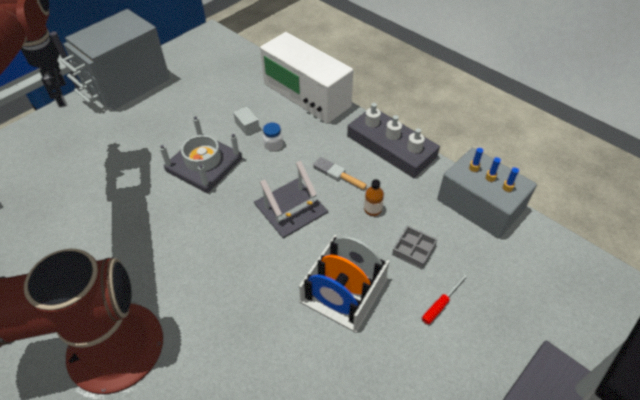

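```bash
python3 - <<'E'
from h import *
import pickle
F={n:grab(n) for n in ['scene','side']}
pickle.dump(F,open('f.pkl','wb'))
boxes={'scene':dict(rack=(185,145,275,240),rest=(300,160,375,238),hold=(385,130,480,205)),'side':dict(rack=(295,230,392,332),rest=(250,155,332,238),hold=(155,112,248,195))}
C={}
for n,f in F.items():
    W=cloud(f); hsv=cv2.cvtColor(f['img'],cv2.COLOR_RGB2HSV)
    print(n,'table z',np.nanmedian(W[230:260,300:310,2]))
    for k,(a,b,c,d) in boxes[n].items():
        w=W[b:d,a:c].reshape(-1,3); h=hsv[b:d,a:c].reshape(-1,3).astype(int); ok=np.isfinite(w[:,2])
        C[n,k]=(w[ok],h[ok])
        if k=='rack':
            m=ok&(h[:,0]>5)&(h[:,0]<20)&(h[:,1]>150)&(w[:,2]>.02)
            q=w[m]; c0=np.median(q,0); q=q[np.linalg.norm(q-c0,axis=1)<.09]
            c0=q.mean(0);u,s,v=np.linalg.svd(q-c0); print(n,'orange',len(q),c0.round(4),'normal',v[2].round(3),s.round(3),'max z',np.percentile(q[:,2],99), q.min(0).round(3),q.max(0).round(3))
        if k=='rest':
            m=ok&(w[:,2]>.03)
            q=w[m]; print(n,'rest high',len(q),q.min(0).round(3),q.max(0).round(3))
            m=ok&(w[:,2]>.006)&(w[:,2]<.03); 
            print(' rest minarea base', cv2.minAreaRect((w[m][:,:2]*1000).astype(np.float32)))
        if k=='hold':
            m=ok&(w[:,2]>.09); q=w[m]; print(n,'pillars',np.array(sorted(q[:,:3].tolist())).round(3).tolist()[:40])
            m=ok&(w[:,2]>.068)&(w[:,2]<.08); q=w[m]; 
            print(' rim',len(q),cv2.minEnclosingCircle((q[:,:2]*1000).astype(np.float32)))
            m=ok&(w[:,2]>.02)&(w[:,2]<.036); q=w[m]; print(' base',cv2.minAreaRect((q[:,:2]*1000).astype(np.float32)))
pickle.dump(C,open('c.pkl','wb'))
E
```

```text
scene table z -0.0007189770661040207
scene orange 796 [ 0.4661 -0.2868  0.1039] normal [ 0.966  0.243 -0.082] [0.907 0.565 0.287] max z 0.13906149049001967 [ 0.396 -0.348  0.044] [ 0.485 -0.222  0.141]
scene rest high 765 [ 0.485 -0.064  0.03 ] [0.624 0.045 0.121]
 rest minarea base ((555.6505737304688, -6.6367950439453125), (149.64913940429688, 153.97564697265625), 79.28987884521484)
scene pillars [[0.433, 0.209, 0.097], [0.433, 0.214, 0.1], [0.434, 0.214, 0.097], [0.435, 0.208, 0.095], [0.435, 0.219, 0.1], [0.436, 0.215, 0.103], [0.436, 0.205, 0.094], [0.437, 0.22, 0.094], [0.438, 0.209, 0.102], [0.438, 0.218, 0.099], [0.438, 0.207, 0.095], [0.439, 0.214, 0.102], [0.44, 0.209, 0.096], [0.44, 0.215, 0.095], [0.441, 0.206, 0.093], [0.441, 0.208, 0.101], [0.441, 0.22, 0.098], [0.441, 0.212, 0.096], [0.442, 0.21, 0.102], [0.443, 0.211, 0.094], [0.443, 0.213, 0.102], [0.444, 0.211, 0.091], [0.444, 0.207, 0.097], [0.445, 0.214, 0.091], [0.446, 0.215, 0.1], [0.446, 0.212, 0.097], [0.446, 0.215, 0.097], [0.542, 0.372, 0.098], [0.543, 0.375, 0.097], [0.543, 0.38, 0.1], [0.543, 0.376, 0.102]
[... 1157 characters left out ...]
 [0.409, 0.357, 0.099], [0.409, 0.345, 0.095], [0.409, 0.347, 0.101], [0.41, 0.344, 0.099], [0.41, 0.342, 0.092], [0.41, 0.353, 0.101], [0.411, 0.345, 0.102], [0.411, 0.343, 0.095], [0.412, 0.351, 0.101], [0.412, 0.355, 0.102], [0.412, 0.338, 0.097], [0.412, 0.345, 0.105], [0.412, 0.344, 0.097], [0.413, 0.352, 0.103], [0.414, 0.347, 0.098], [0.417, 0.348, 0.091], [0.417, 0.351, 0.097], [0.427, 0.215, 0.099], [0.428, 0.212, 0.096], [0.428, 0.204, 0.094], [0.428, 0.214, 0.09], [0.429, 0.213, 0.098], [0.43, 0.21, 0.097]]
 rim 346 ((489.7413330078125, 293.81854248046875), 106.99787902832031)
 base ((546.0269165039062, 304.2858581542969), (283.1470031738281, 171.619873046875), 10.961410522460938)
```

```bash
python3 - <<'E'
from h import *
import pickle
C=pickle.load(open('c.pkl','rb'))
def plane(q,t=.003,n=400):
    rng=np.random.default_rng(0);best=None
    for _ in range(n):
        a=q[rng.choice(len(q),3,False)];N=np.cross(a[1]-a[0],a[2]-a[0]);N/=np.linalg.norm(N)+1e-12
        m=abs((q-a[0])@N)<t
        if best is None or m.sum()>best.sum():best=m
    c=q[best].mean(0);N=np.linalg.svd(q[best]-c)[2][2];return c,N,best
for n in ['scene','side']:
    w,h=C[n,'rack']; m=(h[:,0]>5)&(h[:,0]<20)&(h[:,1]>150)&(w[:,2]>.02); q=w[m]
    c,N,b=plane(q);N*=np.sign(N[0]); Q=q[b]; print(n,'orange plane',c.round(4),N.round(3),b.sum(),'lat range',np.percentile(Q@np.array([-N[1],N[0],0]),[0,1,50,99,100]).round(4),'d',(c@N).round(4),'z',Q[:,2].max())
    w,h=C[n,'rest']; m=(w[:,2]>.04)&(h[:,1]<120)&(h[:,2]>90); q=w[m]
    c,N,b=plane(q,.004);N*=np.sign(N[2]); Q=q[b];print(n,'rail plane',c.round(4),N.round(3),b.sum(),Q.min(0).round(3),Q.max(0).round(3),'z@0.5556,-.0066', c[2]-((np.array([.5556,-.0066])-c[:2])@N[:2])/N[2])
    H=N[:2]/np.linalg.norm(N[:2]); L=np.array([-H[1],H[0]]); lat=Q[:,:2]@L
    for s in (lat<np.median(lat)-0.0,lat>np.median(lat)): print('  rail lat',np.percentile(lat[s],[2,50,98]).round(4))
    a=np.degrees(np.arctan2(-N[1],-N[0])); print('  rest yaw(up-slope dir)',a)
    m=(h[:,0]>8)&(h[:,0]<28)&(h[:,1]>130); print('  brass',m.sum(), [tuple(x) for x in w[m].round(3)][:40:2])
    w,h=C[n,'hold']; m=(w[:,2]>.069)&(w[:,2]<.080)&(np.hypot(w[:,0]-.49,w[:,1]-.293)<.062); q=w[m]
    (c,r)=cv2.minEnclosingCircle((q[:,:2]*1000).astype(np.float32)); print(n,'rim',len(q),c,r)
E
```

```text
scene orange plane [ 0.4671 -0.2829  0.1078] [0.961 0.233 0.146] 506 lat range [-0.4448 -0.4322 -0.3828 -0.3253 -0.3195] d 0.3988 z 0.14104054451226333
scene rail plane [ 0.5594 -0.0064  0.0847] [-0.133 -0.696  0.705] 306 [ 0.485 -0.056  0.041] [0.624 0.042 0.121] z@0.5556,-.0066 0.08380531952892738
  rail lat [0.4822 0.4906 0.5951]
  rail lat [0.5958 0.6028 0.6093]
  rest yaw(up-slope dir) 79.18780931215461
  brass 47 [(np.float64(0.512), np.float64(-0.05), np.float64(0.055)), (np.float64(0.482), np.float64(-0.035), np.float64(0.012)), (np.float64(0.513), np.float64(-0.05), np.float64(0.051)), (np.float64(0.512), np.float64(-0.044), np.float64(0.047)), (np.float64(0.514), np.float64(-0.05), np.float64(0.048)), (np.float64(0.516), np.float64(-0.045), np.float64(0.049)), (np.float64(0.515), np.float64(-0.039), np.float64(0.045)), (np.float64(0.515), np.float64(-0.047), np.float64(0.044)), (np.float64(0.515), np.float64(-0.042), np.float64(0.042)), (np.float64(0.516), np.float64(-0.036), np.float64(0.041)), (np.float64(0.519), np.float64(-0.04), np.float64(0.042)), (np.float64(0.548), 
[... 1038 characters left out ...]
oat64(-0.052), np.float64(0.044)), (np.float64(0.576), np.float64(-0.059), np.float64(0.05)), (np.float64(0.576), np.float64(-0.052), np.float64(0.039)), (np.float64(0.574), np.float64(-0.061), np.float64(0.049)), (np.float64(0.574), np.float64(-0.061), np.float64(0.044)), (np.float64(0.513), np.float64(-0.036), np.float64(0.041)), (np.float64(0.51), np.float64(-0.047), np.float64(0.053)), (np.float64(0.508), np.float64(-0.041), np.float64(0.047)), (np.float64(0.509), np.float64(-0.048), np.float64(0.052)), (np.float64(0.508), np.float64(-0.041), np.float64(0.041)), (np.float64(0.507), np.float64(-0.05), np.float64(0.05))]
side rim 254 (490.9981994628906, 294.5927429199219) 55.28834915161133
```

Request:
play_rows:
  plan:
    - [-40,-335,270,0.436,0]
    - [-40,-335,270,0.436,0]
    - [-40,-335,270,0.436,0]
    - [-40,-335,270,0.436,0]
    - [-40,-335,270,0.436,0]
    - [-40,-335,270,0.436,0]
    - [-40,-335,270,0.436,0]
    - [-40,-335,270,0.436,0]

```text
time: 1.2
tool_pos: [0.3729, 0.1333, 0.2492]
tool_rot: [0.635, 0.312, 0.634, -0.312]
contact_force: [0.3, 0.8, 1.5]
gripper_width: 0.506
```

```bash
cat >> h.py <<'E'
def go(x,y,z,yaw):
    "tool-frame shift (mm) and turn to bring TCP to x,y,z with tool-y axis at yaw deg"
    s,p,M=st(); d=M.T@(np.array([x,y,z])-p)*1000
    cur=np.degrees(np.arctan2(M[1,1],M[0,1])); t=(cur-yaw+180)%360-180
    print('t',round(s['time'],2),'tcp',p.round(4),'yaw',round(cur,2),'tilt',M[:,0].round(3),'w',round(s['gripper_width'],3),'F',np.round(s['contact_force'],1),'j',np.round(s['joint_pos'],2))
    print('  shift',d.round(1),'turn',round(np.radians(t),3),'len',round(np.linalg.norm(d),1))
E
python3 -c "
from h import *
go(.4608,-.286,.25,13)"
```

```text
t 1.2 tcp [0.3729 0.1333 0.2492] yaw 37.66 tilt [ 0.002 -0.    -1.   ] w 0.506 F [0.3 0.8 1.5] j [ 0.16 -0.56  2.05 -0.    1.65 -0.5 ]
  shift [  -0.5 -186.6  385.7] turn 0.43 len 428.4
```

Request:
play_rows:
  plan:
    - [0,-187,386,0.43,0]
    - [0,-187,386,0.43,0]
    - [0,-187,386,0.43,0]
    - [0,-187,386,0.43,0]
    - [0,-187,386,0.43,0]
    - [0,-187,386,0.43,0]
    - [0,-187,386,0.43,0]
    - [0,-187,386,0.43,0]

```text
time: 2.2
tool_pos: [0.4637, -0.2842, 0.2473]
tool_rot: [0.554, 0.439, 0.556, -0.438]
contact_force: [-0.2, 0.8, -1.1]
gripper_width: 0.5
```

```bash
python3 -c "
from h import *
go(.4608,-.286,.098,13)
f=grab('wrist','w1'); W=cloud(f); hsv=cv2.cvtColor(f['img'],cv2.COLOR_RGB2HSV); print(f['origin'])
m=(hsv[...,0]>5)&(hsv[...,0]<20)&(hsv[...,1]>150)&(W[...,2]>.1)
q=W[m]; print(len(q)); 
t=q[q[:,2]>.136]; n=np.array([np.cos(np.radians(13)),np.sin(np.radians(13))]); l=np.array([-n[1],n[0]])
print('top edge',len(t),t[:,2].max(), np.percentile(t[:,:2]@n,[1,50,99]),np.percentile(t[:,:2]@l,[1,50,99]))
t=q; print(np.percentile(t[:,:2]@n,[1,50,99]),np.percentile(t[:,:2]@l,[1,50,99]))
c=np.linalg.lstsq(np.c_[q[:,:2]@l,np.ones(len(q))],q[:,:2]@n,rcond=None)[0];print('slope',c)
"
```

```text
t 2.2 tcp [ 0.4637 -0.2842  0.2473] yaw 13.35 tilt [-0.002  0.002 -1.   ] w 0.5 F [-0.2  0.8 -1.1] j [-0.69 -0.16  1.75  0.    1.55 -0.92]
  shift [149.3  -3.1   1.4] turn 0.006 len 149.3
[ 0.44435044 -0.20510143  0.41304239]
1273
top edge 357 0.14141879566067622 [0.38174553 0.38506429 0.38760078] [-0.40188107 -0.37826391 -0.35735905]
[0.38174562 0.38660748 0.63310792] [-0.42842456 -0.36984616 -0.32104068]
slope [0.16905968 0.45268271]
```

View pics/w1.png

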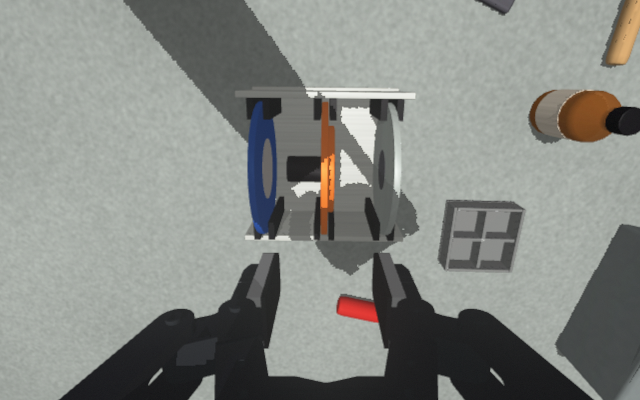

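Request:
play_rows:
  plan:
    - [60,0,0,0.006,0]
    - [110,0,0,0.006,0]
    - [130,0,0,0.006,0]
    - [147,0,0,0.006,0]
    - [147,0,0,0.006,1]
    - [147,0,0,0.006,1]
    - [147,0,0,0.006,1]
    - [147,0,0,0.006,1]

```text
time: 3.25
tool_pos: [0.4638, -0.2839, 0.1038]
tool_rot: [0.555, 0.439, 0.553, -0.44]
contact_force: [-2.1, -0.4, 6.2]
gripper_width: 0.052
```

Request:
play_rows:
  plan:
    - [0,0,0,0,1]
    - [0,0,0,0,1]

```text
time: 3.5
tool_pos: [0.4638, -0.2839, 0.1038]
tool_rot: [0.555, 0.439, 0.553, -0.44]
contact_force: [-1.9, -0.3, 6.5]
gripper_width: 0.049
```

```bash
python3 -c "
from h import *
go(.4636,-.2838,.28,13)
f=grab('wrist'); cv2.imwrite('pics/w2.png',f['img'][50:350,150:500,::-1])
"
```

```text
t 3.5 tcp [ 0.4638 -0.2839  0.1038] yaw 13.11 tilt [ 0.002 -0.002 -1.   ] w 0.049 F [-1.9 -0.3  6.5] j [-0.69 -0.05  1.9  -0.    1.29 -0.91]
  shift [-176.2    0.     0.3] turn 0.002 len 176.2
```

View pics/w2.png

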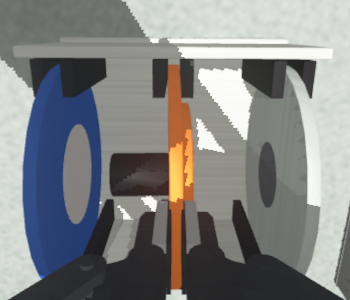

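Request:
play_rows:
  plan:
    - [-5,0,0,0,1]
    - [-10,0,0,0,1]
    - [-20,0,0,0,1]
    - [-30,0,0,0,1]
    - [-40,0,0,0,1]
    - [-40,0,0,0,1]

```text
time: 4.3
tool_pos: [0.4636, -0.2833, 0.1432]
tool_rot: [0.555, 0.44, 0.553, -0.44]
contact_force: [-0.6, -1.0, -1.9]
gripper_width: 0.048
```

```bash
python3 -c "
from h import *
go(.4636,-.2838,.28,13)
f=grab('side'); cv2.imwrite('pics/s2.png',cv2.resize(f['img'][180:340,270:420,::-1],None,fx=3,fy=3,interpolation=cv2.INTER_CUBIC))
"
```

```text
t 4.3 tcp [ 0.4636 -0.2833  0.1432] yaw 13.12 tilt [ 0.002 -0.002 -1.   ] w 0.048 F [-0.6 -1.  -1.9] j [-0.69 -0.09  1.87 -0.    1.36 -0.91]
  shift [-1.368e+02  1.000e-01  7.000e-01] turn 0.002 len 136.8
```

View pics/s2.png

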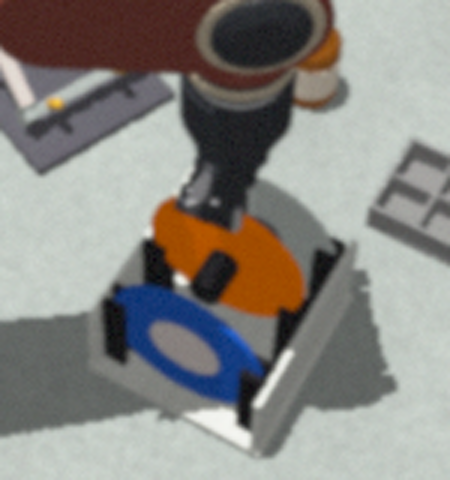

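Request:
play_rows:
  plan:
    - [-40,0,0,0,1]
    - [-80,0,0,0,1]
    - [-120,0,0,0,1]
    - [-150,0,0,0,1]
    - [-150,0,0,0,1]

```text
time: 4.97
tool_pos: [0.4642, -0.2836, 0.2946]
tool_rot: [0.556, 0.44, 0.552, -0.44]
contact_force: [1.0, -0.4, -2.0]
gripper_width: 0.045
```

```bash
cat >> h.py <<'E'
def plane(q,t=.003,n=400):
    rng=np.random.default_rng(0);best=None
    for _ in range(n):
        a=q[rng.choice(len(q),3,False)];N=np.cross(a[1]-a[0],a[2]-a[0]);N/=np.linalg.norm(N)+1e-12
        m=abs((q-a[0])@N)<t
        if best is None or m.sum()>best.sum():best=m
    c=q[best].mean(0);N=np.linalg.svd(q[best]-c)[2][2];return c,N,best
def cover(n,c0,rad=.12):
    "orange points near c0 seen by camera n"
    f=grab(n);W=cloud(f);h=cv2.cvtColor(f['img'],cv2.COLOR_RGB2HSV)
    m=(h[...,0]>4)&(h[...,0]<20)&(h[...,1]>150)&(np.linalg.norm(W-c0,axis=2)<rad)
    q=W[m]; c,N,b=plane(q); Q=q[b]; print(n,len(q),b.sum(),'c',c.round(4),'N',N.round(3),'min',Q.min(0).round(4),'max',Q.max(0).round(4)); return q,Q,c,N,f
E
python3 -c "
from h import *
go(.558,-.0085,.30,79)
for n in ['scene','side']: cover(n,np.array([.463,-.284,.27]),.14)
"
```

```text
t 4.97 tcp [ 0.4642 -0.2836  0.2946] yaw 13.13 tilt [ 0.005 -0.003 -1.   ] w 0.045 F [ 1.  -0.4 -2. ] j [-0.69 -0.18  1.7   0.    1.62 -0.91]
  shift [  -6.   153.9 -246.6] turn -1.15 len 290.8
scene 1789 1015 c [ 0.4717 -0.2874  0.2796] N [0.976 0.205 0.077] min [ 0.4553 -0.3445  0.2249] max [ 0.4843 -0.2296  0.3301]
side 1428 1377 c [ 0.46   -0.2875  0.2697] N [ 0.974  0.227 -0.008] min [ 0.4435 -0.3456  0.1977] max [ 0.4746 -0.2217  0.3278]
```

Request:
play_rows:
  plan:
    - [0,20,-35,-0.18,1]
    - [0,50,-80,-0.36,1]
    - [0,80,-130,-0.54,1]
    - [0,110,-175,-0.72,1]
    - [0,130,-205,-0.9,1]
    - [0,138,-221,-1.08,1]
    - [0,138,-221,-1.152,1]
    - [0,138,-221,-1.152,1]

```text
time: 6.08
tool_pos: [0.5463, -0.0358, 0.2888]
tool_rot: [0.702, 0.067, 0.705, -0.067]
contact_force: [-0.4, 0.1, -2.1]
gripper_width: 0.051
```

```bash
python3 -c "
from h import *
go(.5485,-.0368,.16,79.1)
u=np.array([.189,.982,0]);L=np.array([.982,-.189,0])
for n in ['scene','side']:
  q,Q,c,N,f=cover(n,np.array([.5485,-.037,.27]),.14)
  print('lat',np.percentile(Q@L,[.5,99.5]),'u',np.percentile(Q@u,[1,50,99]))
"
```

```text
t 6.08 tcp [ 0.5463 -0.0358  0.2888] yaw 79.11 tilt [-0.004  0.001 -1.   ] w 0.051 F [-0.4  0.1 -2.1] j [-0.2  -0.16  1.69 -0.    1.62 -1.58]
  shift [128.8  -0.6   2.9] turn 0.0 len 128.8
scene 306 255 c [ 0.5746 -0.0438  0.282 ] N [ 0.172  0.984 -0.044] min [ 0.5069 -0.0516  0.2133] max [ 0.6105 -0.0308  0.3438]
lat [0.50572978 0.60835109] u [0.06339304 0.0644145  0.06998989]
side 1269 1139 c [ 0.5381 -0.0389  0.2685] N [ 0.193  0.981 -0.014] min [ 0.4804 -0.0534  0.2007] max [ 0.6024 -0.0251  0.3244]
lat [0.47855767 0.59980481] u [0.06056145 0.06345565 0.06725977]
```

Request:
play_rows:
  plan:
    - [50,0,2,0,1]
    - [95,0,2,0,1]
    - [125,0,2,0,1]
    - [143,0,2,0,1]
    - [147,0,2,0,1]
    - [150,0,2,0,1]
    - [152,0,2,0,1]

```text
time: 7.05
tool_pos: [0.5503, -0.0368, 0.1412]
tool_rot: [0.705, 0.067, 0.703, -0.067]
contact_force: [-0.4, 0.3, -1.8]
gripper_width: 0.048
```

Request:
play_rows:
  plan:
    - [2,0,0,0,1]
    - [4,0,0,0,1]
    - [6,0,0,0,1]
    - [6,0,0,0,1]

```text
time: 7.55
tool_pos: [0.5491, -0.0366, 0.1334]
tool_rot: [0.704, 0.067, 0.704, -0.067]
contact_force: [0.3, 0.6, -2.2]
gripper_width: 0.047
```

Request:
play_rows:
  plan:
    - [2,0,0,0,1]
    - [4,0,0,0,1]
    - [4,0,0,0,1]

```text
time: 7.92
tool_pos: [0.5504, -0.0368, 0.1321]
tool_rot: [0.705, 0.067, 0.703, -0.067]
contact_force: [-1.4, 0.7, 7.0]
gripper_width: 0.048
```

Request:
play_rows:
  plan:
    - [-2,0,0,0,1]
    - [-2,0,0,0,1]
    - [-2,0,0,0,0.7]
    - [-2,0,0,0,0.7]
    - [-2,0,0,0,0.7]

```text
time: 8.55
tool_pos: [0.5491, -0.0366, 0.1313]
tool_rot: [0.704, 0.067, 0.704, -0.067]
contact_force: [-0.4, 0.7, 0.5]
gripper_width: 0.154
```

```bash
python3 -c "
from h import *
go(.5485,-.0368,.16,79.1)
u=np.array([.189,.982,0]);L=np.array([.982,-.189,0])
for n in ['side']:
  q,Q,c,N,f=cover(n,np.array([.5485,-.037,.11]),.11)
  print('lat',np.percentile(Q@L,[.5,99.5]),'u',np.percentile(Q@u,[1,50,99]))
  a=f['img'][120:250,220:380,::-1]; b=grab('wrist')['img'][100:400,120:520,::-1]
  cv2.imwrite('pics/s3.png',np.hstack([cv2.resize(a,(400,300),interpolation=cv2.INTER_CUBIC),b]))
"
```

```text
t 8.55 tcp [ 0.5491 -0.0366  0.1313] yaw 79.12 tilt [-0.  0. -1.] w 0.154 F [-0.4  0.7  0.5] j [-0.2  -0.06  1.86 -0.    1.35 -1.58]
  shift [-28.7  -0.3  -0.5] turn 0.0 len 28.7
side 946 836 c [ 0.541  -0.0379  0.109 ] N [-0.193 -0.981  0.036] min [ 0.4849 -0.0524  0.0405] max [ 0.6076 -0.0244  0.1687]
lat [0.48274991 0.6033399 ] u [0.06118545 0.06497278 0.06896425]
```

View pics/s3.png

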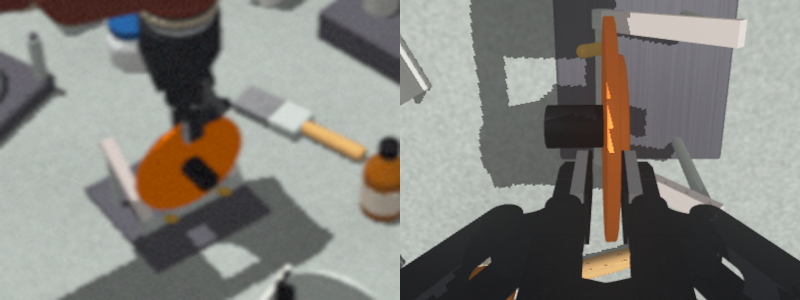

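Request:
play_rows:
  plan:
    - [0,0,0,0,0.45]
    - [-10,0,0,0,0.45]
    - [-23,0,0,0,0.45]
    - [-23,4,0,0,0.45]
    - [-22,10,0,0,0.45]
    - [-21,17,0,0,0.45]
    - [-20,17,0,0,0.45]

```text
time: 9.52
tool_pos: [0.5522, -0.0192, 0.1511]
tool_rot: [0.704, 0.067, 0.704, -0.067]
contact_force: [0.6, -0.2, 0.7]
gripper_width: 0.273
```

```bash
python3 -c "
from h import *
go(.5485,-.0368,.16,79.1)
u=np.array([.189,.982,0]);L=np.array([.982,-.189,0])
for n in ['side','scene']:
  q,Q,c,N,f=cover(n,np.array([.5485,-.03,.11]),.11)
  t=Q[Q[:,2]>Q[:,2].max()-.006]; print('top u',(t@u).mean()-.0995)
"
```

```text
t 9.53 tcp [ 0.5522 -0.0192  0.1511] yaw 79.18 tilt [-0.001  0.    -1.   ] w 0.273 F [ 0.6 -0.2  0.7] j [-0.17 -0.08  1.84  0.    1.38 -1.55]
  shift [ -8.9 -18.   -0.4] turn 0.001 len 20.0
side 1634 1174 c [ 0.5456 -0.011   0.088 ] N [ 0.138  0.691 -0.709] min [ 0.4878 -0.059   0.0436] max [0.6116 0.0368 0.1366]
top u 0.03681801314762481
scene 1197 1085 c [ 0.5607 -0.0084  0.0922] N [ 0.13   0.687 -0.715] min [ 0.4899 -0.0617  0.0434] max [0.6185 0.0383 0.1355]
top u 0.03844131972518844
```

Request:
play_rows:
  plan:
    - [-50,0,0,0,0.45]
    - [-70,0,0,0.18,0]
    - [-70,0,0,0.36,0]
    - [-70,0,0,0.55,0]
    - [-70,0,0,0.73,0]
    - [-70,0,0,0.92,0]
    - [-70,0,0,1.1,0]
    - [-70,0,0,1.28,0]

```text
time: 10.62
tool_pos: [0.5523, -0.0201, 0.2215]
tool_rot: [0.523, 0.476, 0.523, -0.476]
contact_force: [-0.1, 0.4, 0.5]
gripper_width: 0.498
```

Request:
play_rows:
  plan:
    - [0,0,0,0.15,0]
    - [0,0,0,0.29,0]
    - [0,0,0,0.29,0]
    - [0,0,0,0.29,0]

```text
time: 11.12
tool_pos: [0.5524, -0.02, 0.2216]
tool_rot: [-0.451, -0.545, -0.451, 0.545]
contact_force: [-0.3, 0.3, 1.1]
gripper_width: 0.501
```

```bash
python3 -c "
from h import *
go(.5509,-.0241,.16,-10.9)
s,p,M=st()
f=grab('wrist'); W=cloud(f); q=(W-p)@M*1000
for sg in (-1,1):
  m=(abs(q[...,0])<45)&(q[...,0]<20)&(sg*q[...,1]>10)&(sg*q[...,1]<50)&(abs(q[...,2])<15)
  t=q[m]; print(sg,m.sum(),'x pct',np.percentile(t[:,0],[50,90,98,100]).round(1),'y',np.percentile(t[t[:,0]>np.percentile(t[:,0],90)][:,1],[0,50,100]).round(1),'z',np.percentile(t[:,2],[0,50,100]).round(1))
u=np.array([.189,.982,0]);L=np.array([.982,-.189,0])
# dark knob points above cover plane
for n in ['wrist','scene','side']:
  g=grab(n);W=cloud(g); S=np.array([.5545,-.0054,.085]); nn=np.array([-.707*.189,-.707*.982,.707]); sl=np.array([.707*.189,.707*.982,.707])
  d=W-S; a=d@nn; b=d@sl; l=d@L
  h=cv2.cvtColor(g['img'],cv2.COLOR_RGB2HSV)
  m=(a>.013)&(a<.05)&(abs(b)<.03)&(abs(l)<.03)&(h[...,2]<110)
  print(n,m.sum(),'a',np.percentile(a[m],[50,99]).round(4),'b',np.percentile(b[m],[2,50,98]).round(4),'l',np.percentile(l[m],[2,50,98]).round(4))
  m=(h[...,0]>4)&(h[...,0]<20)&(h[...,1]>150)&(abs(a)<.02)&(np.hypot(b,l)<.08)
  print('   orange a',np.percentile(a[m],[5,50,95]).round(4),'b',np.percentile(b[m],[.5,99.5]).round(4),'l',np.percentile(l[m],[.5,99.5]).round(4))
"
```

```text
t 11.12 tcp [ 0.5524 -0.02    0.2216] yaw -10.72 tilt [-0. -0. -1.] w 0.501 F [-0.3  0.3  1.1] j [-0.17 -0.13  1.77 -0.    1.5   0.02]
  shift [61.6 -0.7  4.3] turn 0.003 len 61.8
-1 831 x pct [-37.7 -29.9 -26.7 -23.6] y [-28.9 -22.8 -22.6] z [-12.1  -7.2  11.7]
1 832 x pct [-37.6 -29.9 -26.9 -24.9] y [19.8 20.  26.5] z [-12.   -7.1  11.5]
wrist 1173 a [0.0321 0.0412] b [-0.0078  0.0105  0.0142] l [-0.0147 -0.0022  0.0096]
   orange a [0.0036 0.0064 0.0073] b [-0.0553  0.0654] l [-0.0633  0.0593]
scene 127 a [0.0352 0.0434] b [-0.0107  0.0038  0.0138] l [-0.0103  0.0063  0.0132]
   orange a [0.0036 0.0063 0.0089] b [-0.0622  0.0635] l [-0.0612  0.0638]
side 94 a [0.0401 0.045 ] b [-0.0101  0.001   0.0119] l [-0.0142 -0.0066  0.0071]
   orange a [0.0024 0.007  0.0113] b [-0.0623  0.0621] l [-0.065   0.0578]
```

Request:
play_rows:
  plan:
    - [30,-2,5,0.003,0.27]
    - [50,-2,5,0.003,0.27]
    - [50,-2,5,0.003,0.27]

```text
time: 11.7
tool_pos: [0.5481, -0.0241, 0.1692]
tool_rot: [-0.449, -0.545, -0.451, 0.547]
contact_force: [0.2, -0.4, -0.8]
gripper_width: 0.365
```

```bash
python3 -c "
from h import *
go(.5492,-.0247,.0725,-10.9)
s,p,M=st()
f=grab('wrist','w3'); W=cloud(f); q=(W-p)@M*1000
for sg in (-1,1):
  m=(q[...,0]>-45)&(q[...,0]<20)&(sg*q[...,1]>8)&(sg*q[...,1]<40)&(abs(q[...,2])<15)&(f['img'].max(2)<140)
  t=q[m]; print(sg,m.sum(),'x pct',np.percentile(t[:,0],[50,90,98,100]).round(1),'y',np.percentile(t[t[:,0]>np.percentile(t[:,0],90)][:,1],[0,50,100]).round(1))
"
```

```text
t 11.7 tcp [ 0.5481 -0.0241  0.1692] yaw -10.99 tilt [-0.005  0.001 -1.   ] w 0.365 F [ 0.2 -0.4 -0.8] j [-0.18 -0.1   1.83  0.    1.42  0.01]
  shift [96.7  1.7  0.4] turn -0.002 len 96.7
-1 818 x pct [-37.2 -29.4 -25.8 -23.1] y [-23.1 -17.  -16.8]
1 813 x pct [-37.3 -29.6 -25.4 -22.4] y [14.1 14.3 20.8]
```

View pics/w3.png

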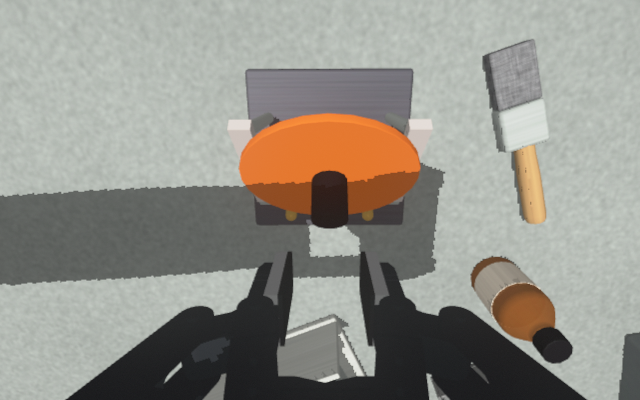

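Request:
play_rows:
  plan:
    - [40,1.5,0,0,0.1]
    - [70,1.5,0,0,0.1]
    - [82,1.5,0,0,0.1]
    - [86,1.5,0,0,0.1]
    - [86,1.5,0,0,0.1]

```text
time: 12.38
tool_pos: [0.552, -0.0249, 0.0871]
tool_rot: [0.45, 0.546, 0.449, -0.545]
contact_force: [0.3, 0.2, -0.1]
gripper_width: 0.451
```

```bash
python3 -c "
from h import *
go(.5492,-.0247,.0725,-10.9)
s,p,M=st()
f=grab('side'); cv2.imwrite('pics/s4.png',cv2.resize(f['img'][120:250,220:360,::-1],None,fx=5,fy=4.6,interpolation=cv2.INTER_CUBIC))
"
```

```text
t 12.38 tcp [ 0.552  -0.0249  0.0871] yaw -10.99 tilt [ 0.002 -0.    -1.   ] w 0.451 F [ 0.3  0.2 -0.1] j [-0.18 -0.01  1.89  0.    1.26  0.01]
  shift [14.6 -2.8  0.4] turn -0.002 len 14.9
```

View pics/s4.png

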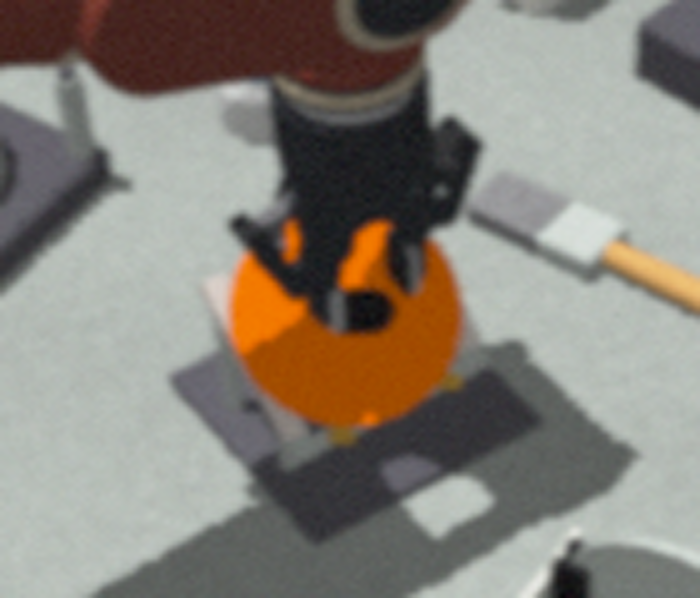

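```bash
python3 -c "
from h import *
s,p,M=st(); f=grab('side'); W=cloud(f)
u=np.array([.189,.982,0]);L=np.array([.982,-.189,0])
q=f['rotation'];Rm=R.from_quat([q[1],q[2],q[3],q[0]]).as_matrix();o=np.array(f['origin'])
for a,b in [(335,332),(405,290)]:
  U=220+a/5;V=120+b/4.6
  d=Rm@np.array([(U-f['cx'])/f['fx'],-(V-f['cy'])/f['fy'],-1])
  k=((p@u-.011)-o@u)/(d@u); X=o+k*d; print(X.round(4),'lat rel',((X-p)@L).round(4),'z-tcp',X[2]-p[2])
d=(W-p); a=d@u;l=d@L
m=(abs(a)<.013)&(abs(l)>.015)&(abs(l)<.04)&(d[...,2]<.06)&(f['img'].max(2)<130)
for sg in(-1,1):
  t=d[m&(l*sg>0)]; print(sg,len(t),np.percentile(t[:,2],[0,2,10,50]).round(4) if len(t) else '')
"
```

```text
[ 0.5235 -0.0306  0.1131] lat rel -0.027 z-tcp 0.025777906512696985
[ 0.5662 -0.0388  0.119 ] lat rel 0.0164 z-tcp 0.03165393104211758
-1 70 [-0.083  -0.0805 -0.0773  0.0378]
1 82 [-0.0813 -0.0804 -0.0776  0.0401]
```

Request:
play_rows:
  plan:
    - [8,-2,0,0,0.1]
    - [15,-2,0,0,0.1]
    - [15,-2,0,0,0.1]
    - [15,-2,0,0,1]
    - [15,-2,0,0,1]
    - [15,-2,0,0,1]
    - [15,-2,0,0,1]
    - [15,-2,0,0,1]

```text
time: 13.48
tool_pos: [0.5493, -0.0244, 0.0709]
tool_rot: [0.45, 0.546, 0.45, -0.545]
contact_force: [1.8, 0.3, -0.1]
gripper_width: 0.286
```

Request:
play_rows:
  plan:
    - [-10,0,0,0,1]
    - [-25,0,0,0,1]
    - [-50,0,0,0,1]
    - [-80,0,0,0,1]
    - [-110,0,0,0,1]
    - [-130,0,0,0,1]
    - [-130,0,0,0,1]

```text
time: 14.35
tool_pos: [0.5502, -0.0246, 0.2032]
tool_rot: [0.451, 0.547, 0.449, -0.545]
contact_force: [0.8, 0.4, -3.1]
gripper_width: 0.28
```

```bash
cat >> h.py <<'E'
def chk(c0,rad=.12):
    s,p,M=st()
    for n in ['side','scene']:
        q,Q,c,N,f=cover(n,np.array(c0),rad); N=N*np.sign(N[2]); print('  tilt deg',np.degrees(np.arccos(N[2])).round(1),'dir',np.degrees(np.arctan2(N[1],N[0])).round(1))
E
python3 -c "
from h import *
go(.493,.295,.24,-10.9)
chk([.55,0,.23],.14)"
```

```text
t 14.35 tcp [ 0.5502 -0.0246  0.2032] yaw -11.0 tilt [ 0.004 -0.001 -1.   ] w 0.28 F [ 0.8  0.4 -3.1] j [-0.18 -0.12  1.79 -0.    1.47  0.01]
  shift [ -37.3 -117.  -302.8] turn -0.002 len 326.8
side 1323 984 c [ 0.5399 -0.0182  0.2121] N [-0.133 -0.688  0.713] min [ 0.4877 -0.0558  0.1779] max [0.6132 0.0341 0.2609]
  tilt deg 44.5 dir -100.9
scene 1190 1109 c [ 0.5669 -0.0072  0.2249] N [ 0.131  0.685 -0.717] min [ 0.4967 -0.0549  0.1761] max [0.6194 0.0387 0.2662]
  tilt deg 44.2 dir -100.8
```

Request:
play_rows:
  plan:
    - [0,-20,-45,0,1]
    - [0,-45,-100,0,1]
    - [0,-68,-155,0,1]
    - [0,-90,-205,0,1]
    - [0,-107,-245,0,1]
    - [0,-117,-268,0,1]
    - [0,-117,-268,0,1]
    - [0,-117,-268,0,1]

```text
time: 15.45
tool_pos: [0.4848, 0.2603, 0.1993]
tool_rot: [-0.45, -0.545, -0.45, 0.547]
contact_force: [0.5, -0.5, -1.7]
gripper_width: 0.285
```

```bash
python3 -c "
from h import *
go(.4864,.2606,.11,-10.9)
chk([.49,.28,.22],.10)
s,p,M=st()
u=np.array([.189,.982,0]);L=np.array([.982,-.189,0]);H=np.array([.493,.295,0])
f=grab('scene');W=cloud(f);h=cv2.cvtColor(f['img'],cv2.COLOR_RGB2HSV)
for n in ['scene','side']:
  q,Q,c,N,f=cover(n,np.array([.49,.28,.22]),.10); W=Q-H; print(n,'lat',np.percentile(W@L,[.5,99.5]).round(4),'u',np.percentile(W@u,[.5,99.5]).round(4))
"
```

```text
t 15.45 tcp [0.4848 0.2603 0.1993] yaw -11.01 tilt [-0.002 -0.001 -1.   ] w 0.285 F [ 0.5 -0.5 -1.7] j [ 0.36 -0.12  1.8  -0.    1.47  0.55]
  shift [89.3  1.6 -0.8] turn -0.002 len 89.3
side 1354 872 c [0.4788 0.2678 0.2102] N [ 0.136  0.683 -0.718] min [0.4239 0.2297 0.1746] max [0.5497 0.3207 0.2611]
  tilt deg 44.2 dir -101.3
scene 1081 970 c [0.5043 0.2715 0.2177] N [-0.127 -0.686  0.716] min [0.4248 0.2293 0.1732] max [0.5533 0.322  0.2643]
  tilt deg 44.3 dir -100.5
scene 1081 977 c [0.5044 0.2708 0.2178] N [ 0.134  0.684 -0.717] min [0.426  0.228  0.1738] max [0.554  0.3231 0.2639]
scene lat [-0.058   0.0643] u [-0.0645  0.0253]
side 1368 870 c [0.4786 0.2677 0.2107] N [-0.123 -0.684  0.719] min [0.4235 0.2295 0.1753] max [0.5494 0.3229 0.2624]
side lat [-0.0642  0.058 ] u [-0.0646  0.0207]
```

Request:
play_rows:
  plan:
    - [40,0,-1,0,1]
    - [75,0,-1,0,1]
    - [90,0,-1,0,1]
    - [96,0,-1,0,1]
    - [98,0,-1,0,1]
    - [100,0,-1,0,1]
    - [100,0,-1,0,1]

```text
time: 16.58
tool_pos: [0.486, 0.2622, 0.1016]
tool_rot: [0.45, 0.546, 0.45, -0.545]
contact_force: [1.2, -0.1, -1.7]
gripper_width: 0.283
```

Request:
play_rows:
  plan:
    - [2,0,0,0,1]
    - [4,0,0,0,1]
    - [6,0,0,0,1]
    - [6,0,0,0,1]

```text
time: 17.08
tool_pos: [0.4857, 0.2617, 0.0951]
tool_rot: [-0.45, -0.546, -0.45, 0.546]
contact_force: [-0.9, -1.2, 1.4]
gripper_width: 0.283
```

Request:
play_rows:
  plan:
    - [2,0,-4,0,1]
    - [4,0,-8,0,1]
    - [6,0,-12,0,1]
    - [7,0,-14,0,1]
    - [7,0,-14,0,1]

```text
time: 17.7
tool_pos: [0.4892, 0.2754, 0.0893]
tool_rot: [0.451, 0.546, 0.449, -0.545]
contact_force: [-0.5, -3.8, 6.4]
gripper_width: 0.28
```

```bash
cat > cc.py <<'E'
from h import *
go(.493,.295,.07,-10.9)
u=np.array([.189,.982,0]);L=np.array([.982,-.189,0]);H=np.array([.493,.295,0])
for n in ['scene','side']:
  q,Q,c,N,f=cover(n,np.array([.49,.29,.1]),.085); N*=np.sign(N[2]); W=Q-H; print('  tilt',np.degrees(np.arccos(N[2])).round(1),'lat',np.percentile(W@L,[.5,99.5]).round(4),'u',np.percentile(W@u,[.5,99.5]).round(4))
E
python3 cc.py
```

```text
t 17.7 tcp [0.4892 0.2754 0.0893] yaw -10.98 tilt [ 0.002 -0.002 -1.   ] w 0.28 F [-0.5 -3.8  6.4] j [ 0.38  0.01  1.87 -0.    1.27  0.57]
  shift [ 19.2  -0.  -20. ] turn -0.001 len 27.7
scene 1033 869 c [0.5041 0.2777 0.1033] N [ 0.104  0.516 -0.85 ] min [0.4253 0.2283 0.0689] max [0.5577 0.3386 0.1397]
  tilt 31.8 lat [-0.0597  0.0645] u [-0.0647  0.042 ]
side 1199 767 c [0.4814 0.2731 0.099 ] N [ 0.115  0.524 -0.844] min [0.4261 0.2279 0.0706] max [0.5522 0.3373 0.1401]
  tilt 32.4 lat [-0.0638  0.0594] u [-0.0652  0.0352]
```

Request:
play_rows:
  plan:
    - [3,0,-4,0,1]
    - [6,0,-8,0,1]
    - [10,0,-12,0,1]
    - [13,0,-15,0,1]
    - [13,0,-15,0,1]

```text
time: 18.42
tool_pos: [0.4929, 0.2913, 0.0774]
tool_rot: [0.45, 0.547, 0.449, -0.544]
contact_force: [-1.0, -1.9, 9.1]
gripper_width: 0.282
```

```bash
python3 cc.py
```

```text
t 18.43 tcp [0.4929 0.2913 0.0774] yaw -10.98 tilt [ 0.004  0.001 -1.   ] w 0.282 F [-1.  -1.9  9.1] j [ 0.4   0.04  1.85 -0.    1.24  0.6 ]
  shift [ 7.4 -0.6 -3.6] turn -0.001 len 8.2
scene 1056 877 c [0.5039 0.2812 0.0912] N [ 0.055  0.254 -0.966] min [0.428  0.2269 0.0743] max [0.5602 0.3512 0.1106]
  tilt 15.1 lat [-0.0594  0.0655] u [-0.0652  0.055 ]
side 1169 789 c [0.4874 0.2789 0.0902] N [ 0.059  0.256 -0.965] min [0.4269 0.2274 0.0738] max [0.554  0.3499 0.1108]
  tilt 15.2 lat [-0.0635  0.0593] u [-0.0662  0.0511]
```

Request:
play_rows:
  plan:
    - [2,0,-2,0,1]
    - [4,0,-3,0,1]
    - [6,0,-4,0,1]
    - [8,0,-4,0,1]
    - [9,0,-4,0,1]
    - [9,0,-4,0,1]

```text
time: 19.27
tool_pos: [0.4946, 0.2974, 0.07]
tool_rot: [0.45, 0.549, 0.45, -0.543]
contact_force: [-1.3, 3.8, 11.3]
gripper_width: 0.287
```

```bash
python3 cc.py
```

```text
t 19.27 tcp [0.4946 0.2974 0.07  ] yaw -10.99 tilt [ 0.006  0.006 -1.   ] w 0.287 F [-1.3  3.8 11.3] j [0.41 0.06 1.85 0.   1.23 0.6 ]
  shift [-0.1 -1.1  2.7] turn -0.002 len 2.9
scene 1050 891 c [0.5033 0.2825 0.0852] N [ 0.029  0.124 -0.992] min [0.4276 0.2273 0.0758] max [0.559  0.3556 0.0966]
  tilt 7.3 lat [-0.0612  0.0653] u [-0.0658  0.0591]
side 1072 784 c [0.487  0.2802 0.0852] N [ 0.027  0.123 -0.992] min [0.4276 0.2256 0.0761] max [0.5558 0.3509 0.0967]
  tilt 7.3 lat [-0.0632  0.0599] u [-0.0672  0.0551]
```

Request:
play_rows:
  plan:
    - [2,0,1,0,1]
    - [4,0,2,0,1]
    - [6,0,2,0,1]
    - [6,0,2,0,1]
    - [6,0,2,0,1]

```text
time: 20.0
tool_pos: [0.4948, 0.2991, 0.0672]
tool_rot: [0.448, 0.551, 0.452, -0.54]
contact_force: [-6.4, 13.0, 21.0]
gripper_width: 0.279
```

```bash
python3 cc.py
```

```text
t 20.0 tcp [0.4948 0.2991 0.0672] yaw -10.99 tilt [ 0.008  0.013 -1.   ] w 0.279 F [-6.4 13.  21. ] j [0.41 0.06 1.85 0.01 1.22 0.6 ]
  shift [-2.8 -1.   4.4] turn -0.002 len 5.3
scene 1035 869 c [0.503  0.2827 0.0835] N [ 0.029  0.079 -0.996] min [0.4291 0.2256 0.0757] max [0.559  0.3551 0.092 ]
  tilt 4.8 lat [-0.0612  0.0658] u [-0.0659  0.0597]
side 1034 755 c [0.4865 0.2818 0.0843] N [-0.013 -0.071  0.997] min [0.4276 0.2269 0.078 ] max [0.5558 0.3507 0.0914]
  tilt 4.1 lat [-0.0636  0.0593] u [-0.068   0.0551]
```

Request:
play_rows:
  plan:
    - [-3,-1,-3,0,1]
    - [-3,-2,-5,0,1]
    - [-2,-2,-5,0,1]
    - [-1,-2,-5,0,1]
    - [-1,-2,-5,0,1]

```text
time: 20.72
tool_pos: [0.4945, 0.3002, 0.0654]
tool_rot: [0.451, 0.549, 0.449, -0.542]
contact_force: [1.5, 2.4, 10.3]
gripper_width: 0.284
```

```bash
python3 cc.py
```

```text
t 20.73 tcp [0.4945 0.3002 0.0654] yaw -10.97 tilt [ 0.009  0.005 -1.   ] w 0.284 F [ 1.5  2.4 10.3] j [0.42 0.07 1.85 0.   1.22 0.61]
  shift [-4.6 -0.4  5.4] turn -0.001 len 7.1
scene 1032 874 c [0.5022 0.2824 0.0824] N [ 0.017  0.052 -0.998] min [0.4291 0.2279 0.0763] max [0.5599 0.3554 0.0888]
  tilt 3.1 lat [-0.0608  0.0657] u [-0.0658  0.0594]
side 1012 743 c [0.4854 0.2812 0.0826] N [-0.015 -0.051  0.999] min [0.4276 0.2255 0.0771] max [0.5539 0.3537 0.0891]
  tilt 3.1 lat [-0.0629  0.0588] u [-0.0664  0.0556]
```

Request:
play_rows:
  plan:
    - [1,0,0,0,1]
    - [2,0,0,0,1]
    - [3,0,0,0,1]
    - [3,0,0,0,1]

```text
time: 21.32
tool_pos: [0.4947, 0.3014, 0.0635]
tool_rot: [0.45, 0.55, 0.45, -0.541]
contact_force: [0.4, 5.5, 13.9]
gripper_width: 0.281
```

```bash
python3 cc.py
```

```text
t 21.32 tcp [0.4947 0.3014 0.0635] yaw -10.98 tilt [ 0.01   0.007 -1.   ] w 0.281 F [ 0.4  5.5 13.9] j [0.42 0.07 1.85 0.   1.21 0.61]
  shift [-6.5 -0.5  6.5] turn -0.001 len 9.3
scene 1032 854 c [0.5022 0.2831 0.081 ] N [ 0.012  0.017 -1.   ] min [0.4294 0.2275 0.0769] max [0.5593 0.3574 0.0852]
  tilt 1.2 lat [-0.0611  0.065 ] u [-0.0659  0.0598]
side 987 728 c [0.4859 0.2805 0.0821] N [ 0.006  0.016 -1.   ] min [0.4271 0.2258 0.0787] max [0.5542 0.3517 0.0859]
  tilt 1.0 lat [-0.0636  0.0592] u [-0.0686  0.0554]
```

Request:
play_rows:
  plan:
    - [1,0,-1,0,1]
    - [2,0,-1,0,1]
    - [2,0,-1,0,1]

```text
time: 21.8
tool_pos: [0.4949, 0.302, 0.0623]
tool_rot: [0.45, 0.55, 0.449, -0.542]
contact_force: [-3.1, 3.3, 19.3]
gripper_width: 0.284
```

```bash
python3 cc.py
```

```text
t 21.8 tcp [0.4949 0.302  0.0623] yaw -11.0 tilt [ 0.009  0.006 -1.   ] w 0.284 F [-3.1  3.3 19.3] j [0.42 0.07 1.85 0.   1.21 0.61]
  shift [-7.7 -0.5  7.2] turn -0.002 len 10.6
scene 1019 859 c [0.5011 0.2829 0.0802] N [-0.002 -0.004  1.   ] min [0.4284 0.2275 0.0767] max [0.5587 0.3576 0.0839]
  tilt 0.2 lat [-0.0634  0.0648] u [-0.066   0.0601]
side 970 716 c [0.4858 0.2808 0.081 ] N [ 0.004  0.009 -1.   ] min [0.4268 0.227  0.0773] max [0.5531 0.3514 0.0848]
  tilt 0.6 lat [-0.0642  0.0573] u [-0.0665  0.0566]
```

Request:
play_rows:
  plan:
    - [-1.5,0,0,0,1]
    - [-1.5,0,0,0,0.3]
    - [-1.5,0,0,0,0]
    - [-1.5,0,0,0,-0.1]
    - [-1.5,0,0,0,-0.1]
    - [-20,0,0,0,-0.1]
    - [-50,0,0,0,-0.1]
    - [-90,0,0,0,-0.1]

```text
time: 22.9
tool_pos: [0.4902, 0.2985, 0.1469]
tool_rot: [-0.45, -0.545, -0.45, 0.546]
contact_force: [0.9, 0.4, 0.8]
gripper_width: 0.551
```

Request:
play_rows:
  plan:
    - [-60,0,0,0,-0.1]
    - [-100,0,0,0,-0.1]
    - [-100,0,0,0,-0.1]

```text
time: 23.28
tool_pos: [0.493, 0.2998, 0.2528]
tool_rot: [0.451, 0.549, 0.449, -0.542]
contact_force: [-0.4, 0.2, -0.2]
gripper_width: 0.551
```

```bash
python3 cc.py; python3 -c "
from h import *
a=grab('wrist')['img'][:,:,::-1]; b=grab('side')['img'][80:330,130:480,::-1]
cv2.imwrite('pics/fin.png',np.hstack([cv2.resize(a,(400,300)),cv2.resize(b,(400,300))]))"
```

```text
t 23.27 tcp [0.493  0.2998 0.2528] yaw -11.0 tilt [ 0.01   0.004 -1.   ] w 0.551 F [-0.4  0.2 -0.2] j [ 0.42 -0.09  1.68  0.    1.54  0.61]
  shift [182.8  -0.7   5.9] turn -0.002 len 182.8
scene 1182 996 c [0.4977 0.2905 0.0801] N [-0.001 -0.004 -1.   ] min [0.4288 0.2274 0.0766] max [0.5599 0.3586 0.0834]
  tilt 0.2 lat [-0.0615  0.0646] u [-0.0647  0.0595]
side 1096 854 c [0.4877 0.2886 0.0807] N [-0.002  0.003 -1.   ] min [0.4267 0.2275 0.0772] max [0.5535 0.3562 0.0838]
  tilt 0.2 lat [-0.0636  0.0577] u [-0.0662  0.0586]
```

View pics/fin.png

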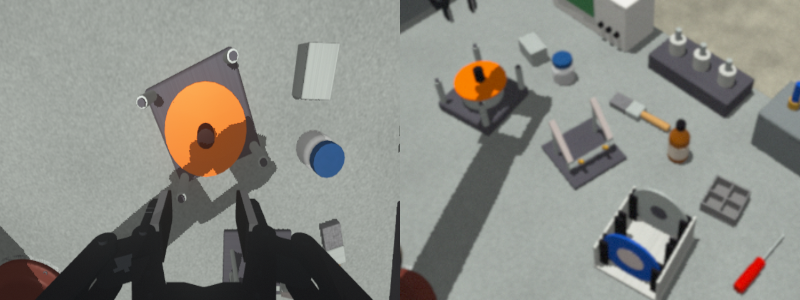

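The picture shows the cover level on the holder, knob up (about (205,135) in the wrist half). The gripper is clear, and the other discs and bench things are in place.

```bash
python3 -c "
from plant import manip
print(manip.job_done())"
```

```text
the job is handed in; nothing more can be done
None
```

The orange cover is seated knob up and level on the holder, released, and the job is handed in. One step went worse than planned, at the sloped rest.

- **What I did:** I lifted the cover out of the rack by its top edge and stood it on the rest's pins. Once it lay on the rails I let go and moved clear. I then gripped it by the knob and took it to the holder, touched its low edge to the rim, and turned it level there.
- **Last checks:** Both fixed cameras show a tilt of about 0.2°. The flange top is at 80–81 mm (expected 81 mm), and it is centred on the holder to about 1–2 mm. The wrist force is near zero, the gripper is about 170 mm above, and robot time was about 23 s of 67 s. The last picture shows the other discs and bench items where they were; I checked them only by eye.
- **What went wrong:** I meant to lean the cover onto the rails with a finger supporting it. The fingertips sat about 24 mm behind the reported tool point, farther than I had assumed. The top edge slipped free early, and the cover tipped the last 35° or so onto the rails by itself, its lower edge seemingly on the pins. It landed correctly, but a strict judge might count this as a drop.
- **Minor:** While levelling on the holder, the boss caught on the mouth's edge (about 25 N at the wrist). I backed off and re-centred it before seating.

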